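# Close the bench filter press with its ratchet lever

### The job

Hang the open filter frame that stands on the bench (not the solid ribbed plate) by its lugs on both rails of the filter press, in the gap between the last plate and the iron follower, and let go of it. Then pump the ratchet lever with full strokes, letting it spring up after each, until the follower has shut the pack and squeezed its spring; stop as soon as it is tight, one more tooth would crush the plates. Move the follower only by the lever, and leave the spare plate, bottles, beaker and flask standing where they are.

Things in the scene. Friction and masses are not known exactly. Their poses are not given: they have to be found in the camera images.
- press: fixed iron filter press, bed 150 x 345 mm. Origin on the bench under the middle of the bed; its y runs along the press towards the head, x across, z up. Sizes below are mm, places are in this frame. From the head hang, 0.5 to 2.5 apart: pack_frame_1, pack_plate_1, pack_frame_2, pack_plate_2; then the gap, then the follower. Shut, with the new frame, their centres lie at y = 146, 131, 116, 101, 86
- rails (a point): point midway between the two rails, level with their tops (z = 105). Rails: steel, 14 diameter, along y at x = +-70, 126 clear between them, free from y = -29 to the head. A piece whose lugs rest on them has its underside at z = 30; a drip pan lies below, up to z = 24
- head_face (a point): centre of the head's inner face (y = 153) against which the pack is shut; the head is an iron block 168 wide, 24 thick, its top at z = 126
- loose_frame: the missing piece: pale plastic frame with an open window 76 x 64, standing on the bench left of the press. 112 wide (own x), 15 thick (own y), 100 high, 0.08 to 0.15 kg. Side lugs reach x = +-84, undersides at z = 75. Lifting grip on top: x = +-13, y = +-6, z = 100 to 134. Origin: centre of the underside. Half a turn about z leaves it the same
- spare_plate: spare solid plate of pale plastic with vertical ribs, 0.16 kg, standing on the bench left of the press; outline and origin as loose_frame, but no window. Not needed: leave it. It and loose_frame may have changed places
- pack_frame_1: open frame of pale plastic hanging on the rails, outline and origin as loose_frame
- pack_plate_1: solid ribbed plate of pale plastic hanging on the rails, outline and origin as loose_frame
- pack_frame_2: open frame of pale plastic hanging on the rails, outline and origin as loose_frame
- pack_plate_2: solid ribbed plate of pale plastic hanging on the rails, outline and origin as loose_frame
- follower: iron follower plate that slides along the press's y, 112 wide, 16 thick, z = 30 to 128, lugs over the rails, no lifting grip; a ram carries it through a stack of disc springs. Not to be pushed by hand
- follower_face (a point): centre of the follower's front face (z = 79), which looks at the pack. The gap between it and pack_plate_2 is 38 to 65 mm at first
- ram (a joint): travel (m) of the toothed ram behind the follower: 0 = fully open, grows towards the head; teeth 10 mm apart. A pawl on the lever pushes it one tooth a stroke, a holding pawl stops it sliding back. The first stroke may give 4 to 14 mm. 4 to 6 strokes shut the pack
- spring (a joint): how far (m) the disc springs are squeezed, 3 N a mm. Below 0.002 while loose pieces are only pushed along; about 0.005 once the pack is tight (0.006 to 0.007 with the lever held down); one tooth too many gives 0.015. One stroke before tight, some 3 mm of gaps are still left
- lever (a joint): angle (rad) of the pump lever: 0 = up, at rest; 0.42 = down at its stop. A spring lifts it again. The ram only holds its new tooth if the lever went down to 0.40 or more, and the pawl only picks up the next tooth if the lever came up below 0.03. It takes 3 to 5 N at the grip, about 10 to 14 N for the tightening stroke
- lever_end (a point): top of the lever's rubber grip, where to press down: 120 from the pivot, 30 from the lever's end, at x = 0. Bar 12 thick, grip 19 thick, from 88 to 150 from the pivot. It moves with the lever: sinks by 50 in a full stroke, from z = 181 to z = 131
- lever_pivot (a point): the lever's pivot (y = -85, z = 133.5), axis parallel to the press's x. From here the lever runs towards the press's -y, 0.32 rad above level when up, 0.10 rad below level when down. The iron cheeks beside it reach x = +-28, y = -130 to -22, z = 148
- amber_bottle: screw-cap lab bottle, 84 diameter, 179 high, in front of the press; origin under its centre; leave it
- tall_beaker: tall glass beaker, 71 x 77 x 114, in front of the lever; origin under its centre; leave it
- white_bottle: small wide-mouth bottle with a screw cap, 57 diameter, 76 high, behind the lever; origin under its centre; leave it
- small_flask: conical glass flask, 65 diameter at the foot, neck 28, 117 high, on the bench between the loose frame and the spare plate; origin under its centre; leave it
Mind the look-alikes: they are no part of the job. What is shaped like the loose_frame but blue is not meant. What is shaped like the amber_bottle but blue is not meant.

How it is judged:
On the way, in this order (a step that is already met when the one before it is completed fails the run):
1. the open frame hangs on both rails, let go, between the last ribbed plate and the follower (z of loose_frame in the frame of press between 0.026 and 0.034 m and x of loose_frame in the frame of press between -0.012 and 0.012 m and angle between loose_frame's own z axis and vertical below 0.08 rad and angle between the x axis of loose_frame and the x axis of press, either way round below 0.08 rad and y of loose_frame in the frame of pack_plate_2 below -0.0145 m and y of loose_frame in the frame of follower_face above 0.0065 m and value of joint spring below 0.0025 m and contact force between the fingers and loose_frame below 0.3 N), for 0.2 s.
2. the follower has shut the pack and its spring is squeezed (value of joint spring above 0.003 m), for 0.3 s.
At the end, for the whole second after the job is handed in: All five pieces hang on both rails, shut against the head, the new frame next to the follower (within 5 mm along, 12 mm across, 4 mm high, 0.08 rad); spring squeezed 3 to 12 mm; lever up (below 0.05 rad); frame at rest; spare plate within 3 cm; plate and vessels upright (z of loose_frame in the frame of press between 0.026 and 0.034 m and x of loose_frame in the frame of press between -0.012 and 0.012 m and angle between each of loose_frame, pack_frame_1, pack_plate_1, pack_frame_2, pack_plate_2's own z axis and vertical below 0.08 rad and angle between the x axis of each of loose_frame, pack_frame_1, pack_plate_1, pack_frame_2, pack_plate_2 and the x axis of press, either way round below 0.08 rad and y of loose_frame in the frame of press between 0.0807 and 0.0907 m and z of pack_frame_1 in the frame of press between 0.026 and 0.034 m and x of pack_frame_1 in the frame of press between -0.012 and 0.012 m and y of pack_frame_1 in the frame of press between 0.1407 and 0.1507 m and z of pack_plate_1 in the frame of press between 0.026 and 0.034 m and x of pack_plate_1 in the frame of press between -0.012 and 0.012 m and y of pack_plate_1 in the frame of press between 0.1257 and 0.1357 m and z of pack_frame_2 in the frame of press between 0.026 and 0.034 m and x of pack_frame_2 in the frame of press between -0.012 and 0.012 m and y of pack_frame_2 in the frame of press between 0.1107 and 0.1207 m and z of pack_plate_2 in the frame of press between 0.026 and 0.034 m and x of pack_plate_2 in the frame of press between -0.012 and 0.012 m and y of pack_plate_2 in the frame of press between 0.0957 and 0.1057 m and value of joint spring between 0.003 and 0.012 m and value of joint lever below 0.05 rad and linear speed of loose_frame below 0.01 m/s and distance of spare_plate from where it was at the start of the episode below 0.03 m and angle between spare_plate's own z axis and vertical below 0.1 rad and angle between each of amber_bottle, tall_beaker, white_bottle, small_flask's own z axis and vertical below 0.15 rad); the robot touches nothing.
It fails at once if the pack is over-tightened (spring squeezed by more than 12 mm) (value of joint spring above 0.012 m).
It fails at once if the follower is pushed by hand instead of by the lever (contact force between any of the fingers, the arm and follower above 8 N).
It fails at once if the spare plate is moved by more than 3 cm or tipped (distance of spare_plate from where it was at the start of the episode above 0.03 m or angle between spare_plate's own z axis and vertical above 0.3 rad).
It fails at once if a bottle, the tall beaker or the small flask is moved by more than 3 cm or tipped (distance of any of amber_bottle, tall_beaker, white_bottle, small_flask from where it was at the start of the episode above 0.03 m or angle between any of amber_bottle, tall_beaker, white_bottle, small_flask's own z axis and vertical above 0.3 rad).
It also fails if it takes over 54 s, if anything falls off the work surface, if the arm or the gripper's body presses on something with over 40 N, if the wrist force passes 120 N, or if a joint passes its speed limit or range.

### The arm

A 6-joint arm with a two-finger parallel gripper is mounted at the origin on a cart in front of the work surface, level with it; the furniture and walls round the work are solid. World frame = base frame: x ahead of the robot, y to its left, z up, the work surface at z = 0. Lengths are in m, angles in rad, forces in N, time in s.
With the tool pointing down it reaches from about 0.35 to 0.85 m from the base axis. Payload 8.1 kg.
Tool frame: the origin (TCP) lies on the centre line of the jaws, within the pads' length; the fingertips stand 17 mm ahead of it and the grasp point (between the pads) lies 2 mm behind it; x points along the fingers, z is the direction in which the jaws open and shut, and the axes are right-handed (so a half turn about x gives the same grasp; the last joint's range is limited). The gripper opens to 93 mm and grips with 3 to 60 N. Pads are 15 mm wide; open, the fingers measure 128 mm over their backs; the gripper's body (75 mm by 188 mm) begins 65 mm behind the grasp point.
Start: joints at [1.164, 0.13, 1.488, -0, 1.523, -0.085], TCP at [0.19, 0.569, 0.204] pointing down, gripper open.
Joint ranges: [-2.96, 2.96], [-0.89, 2.26], [0.02, 2.5], [-1.34, 4.48], [0, 2.73], [-2.66, 2.66]. Speed limits (rad/s): [2.39, 2.39, 2.79, 3.14, 3.14, 3.14].

### API

Orientations are given as a rotation vector (axis times angle).
In Python, from plant import telemetry, optics, workorder gives the robot as it stands.
- The arm moves only by the shell command python3 -m inch 'ROWS' [FORCE]. ROWS is JSON, a list that holds one entry, the list of rows, each a list of 7 numbers: the shift along the tool's x, y, z in m, then the turn, a rotation vector about the tool's x, y, z in rad, then the opening, from 0 (shut) to 1 (fully open). In form: [[[tx, ty, tz, ax, ay, az, grip], ...]]. A call has 1 to 20 rows; each row shifts and turns the pose as measured when the row begins, along the tool's axes as they then stand; what a row does not reach is not made up. A row lasts 1/10 s, in which the tool goes at most 50 mm and 8.59 degrees, less where a joint would pass 70% of its speed; a pose out of reach is approached as far as the arm can. A call is refused whole if a number of a shift passes 0.05 or a number of a turn 0.15, either way. A call with a gripper value outside its range is refused whole. The fingers move at their own pace and stop on an object; FORCE is the grip in N (left out, the last holds). Time passes only in rows, so rows that do not move let the fingers close. It gives the time, the measured TCP pose, the force and the opening at its end, in the units of the state.
- telemetry.read_state(): the state, without advancing time (a new reading comes with each control period).
- optics.read_camera(name): name is "side" or "top" or "wrist"; returns a dict with "frame" (420x560x3 uint8, blue, green, red), "fx", "fy", "cx", "cy" (pixels), "rvec" (rotation vector, rad) and "tvec" (3), from world to camera coordinates, as OpenCV has them. Camera axes: x right, y down, z forward; pixel columns grow to the right and rows downward; lengths in m; the calibration is good to about 2 mm. A picture is of the moment at which its call begins. There is no depth.
- workorder.close_job(): hands the job in, once; it reports no verdict.
The state is a dict: "t": time; "q": joint angles; "dq": joint speeds; "joint_torque": joint torques, N m; "tool_pos": TCP position; "orientation": TCP orientation; "force": force on the tool from outside, world axes, zero at the start; "wrist_torque": the same for the moment, N m; "opening": finger opening in m.
Only numpy, scipy, OpenCV 4.12 (cv2) and the standard library are available. Lean on these libraries where they do the work, as an engineer would, in place of code of your own. Each camera call takes 0.05 s, during which the arm holds its last target. There are 200 camera calls.

## Working session

There is one attempt and no reset: what is moved stays moved. The work goes in short steps, Python scripts to look and compute and a shell command to move; the robot and the scene stay as the last step left them, time stands still between calls to the robot, and variables do not carry over. Pictures are saved under pics/ and viewed, on a budget of 10 in all, crops included, one or two more only if the job needs it, and the job is handed in when it is done.

```bash
mkdir -p pics
cat > h.py <<'E'
import numpy as np, cv2
from plant import telemetry, optics
def cam(n,name=None):
    c=optics.read_camera(n)
    if name: cv2.imwrite('pics/'+name,c['frame'])
    return c
def ray(c,u,v):
    R=cv2.Rodrigues(np.array(c['rvec'],float))[0]; t=np.array(c['tvec'],float)
    return -R.T@t, R.T@np.array([(u-c['cx'])/c['fx'],(v-c['cy'])/c['fy'],1.])
def atz(c,u,v,z):
    o,d=ray(c,u,v); return o+d*(z-o[2])/d[2]
def proj(c,P):
    K=np.array([[c['fx'],0,c['cx']],[0,c['fy'],c['cy']],[0,0,1.]])
    return cv2.projectPoints(np.array(P,float).reshape(-1,3),np.array(c['rvec'],float),np.array(c['tvec'],float),K,None)[0].reshape(-1,2)
E
python3 - <<'E'
from h import *
import pickle
d={}
for n in('top','side'):
    c=cam(n,n+'0.png'); d[n]=c
    print(n,c['fx'],ray(c,280,210))
pickle.dump(d,open('c0.pkl','wb'))
s=telemetry.read_state();print({k:np.round(v,3) for k,v in s.items()})
E
```

```text
top 422.954290333638 (array([0.27917599, 0.06615826, 1.21647074]), array([ 0.18947784,  0.01158487, -0.9818864 ]))
side 515.4773640383389 (array([-0.13256212, -0.90899009,  0.99129622]), array([ 0.45180817,  0.67367532, -0.58485951]))
{'t': np.float64(0.1), 'q': array([ 1.164,  0.131,  1.489, -0.   ,  1.523, -0.085]), 'dq': array([-0.   , -0.003, -0.003,  0.   , -0.001,  0.002]), 'joint_torque': array([ 2.0000e-03, -5.6134e+01, -4.9310e+01,  7.7000e-02,  2.9000e-02,
       -0.0000e+00]), 'tool_pos': array([0.19 , 0.569, 0.203]), 'orientation': array([-0.97 ,  1.346,  0.968]), 'force': array([-0.069,  0.225,  0.459]), 'wrist_torque': array([-0.047, -0.006,  0.032]), 'opening': np.float64(0.093)}
```

View pics/top0.png

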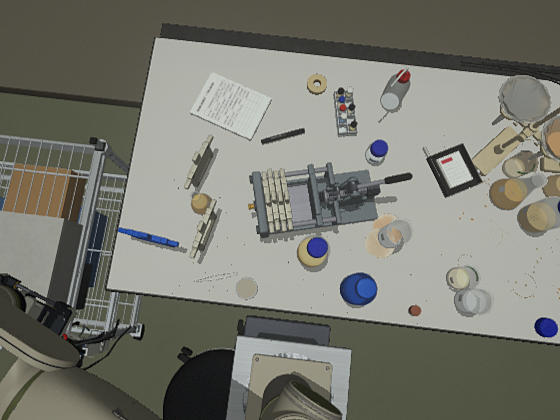

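View pics/side0.png

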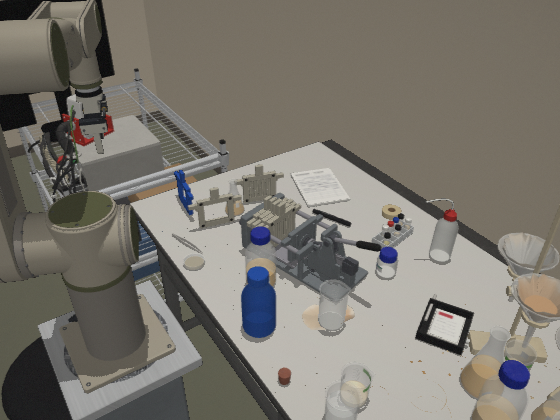

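The top view shows the press head at left (265,205), the lever grip at (398,178), and two loose pieces at (200,163) and (205,230). In the side view the nearer piece (215,208) seems to have the window. I'll enlarge both.

Run:
```python
import cv2,numpy as np
t=cv2.imread('pics/top0.png');s=cv2.imread('pics/side0.png')
a=cv2.resize(t[125:265,180:420],(800,467),interpolation=cv2.INTER_CUBIC)
cv2.imwrite('pics/topc.png',a)   # 3.333x, offset 180,125
b=cv2.resize(s[155:295,170:400],None,fx=3.47,fy=3.47,interpolation=cv2.INTER_CUBIC)
cv2.imwrite('pics/sidec.png',b)
```

```text
(no output)
```

View pics/topc.png

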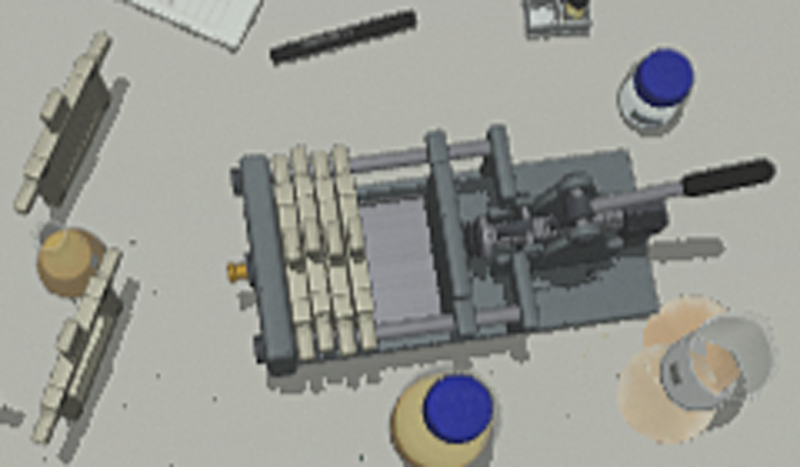

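View pics/sidec.png

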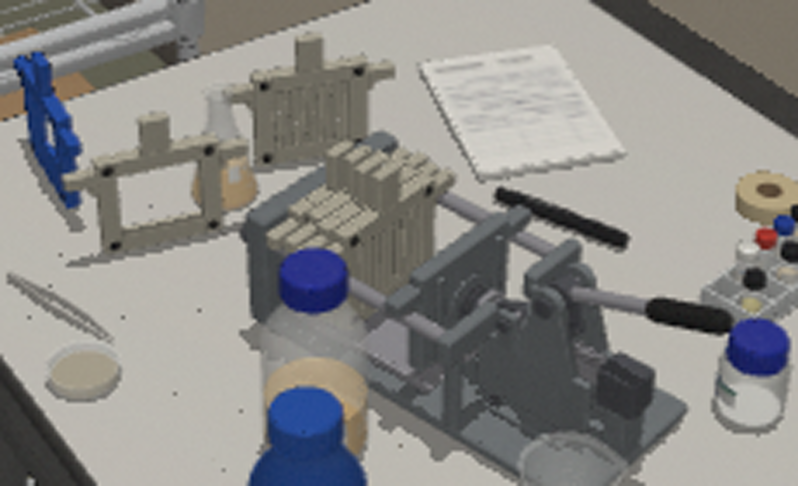

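The windowed piece is the near one: top crop grip (70,335), lugs (113,252) and (40,440). The ribbed plate is the far one. Next I'll fit the poses from points in both views.

```bash
cat > fit.py <<'E'
from h import *
import pickle
from scipy.optimize import least_squares
d=pickle.load(open('c0.pkl','rb'))
T=lambda u,v:('top',180+u/3.333-.35,125+v/3.333-.35)
S=lambda u,v:('side',170+u/3.47-.35,155+v/3.47-.35)
def fit(obs,x0,name):
    def W(p,P):
        c,s=np.cos(p[2]),np.sin(p[2]); P=np.array(P)/1000
        return np.array([p[0]+c*P[0]-s*P[1],p[1]+s*P[0]+c*P[1],P[2]])
    f=lambda p:np.concatenate([proj(d[n],W(p,P))[0]-[u,v] for P,(n,u,v) in obs])
    r=least_squares(f,x0,loss='soft_l1'); print(name,np.round(r.x,4),'\n',np.round(r.fun.reshape(-1,2),1).tolist())
    return r.x
L=150*np.cos(.32);Lz=133.5+150*np.sin(.32)
fit([((84,177,126),T(243,157)),((84,153,126),T(268,155)),((-84,153,126),T(297,360)),((-84,177,126),T(270,368)),
 ((0,-85-L,Lz),T(773,170)),((0,-85-L,Lz),S(731,321)),((75,-172.5,12),T(628,150)),((-75,-172.5,12),T(660,312)),((75,-172.5,12),S(686,410))],[.5,0,0],'press')
for n,o in {'frame':[((0,0,134),T(66,330)),((0,0,134),S(153,117)),((84,0,90),T(115,255)),((-84,0,90),T(42,435)),((84,0,87),S(246,148)),((-84,0,87),S(70,185)),((-56,-7.5,0),S(106,256)),((56,-7.5,0),S(222,230))],
 'plate':[((0,0,134),T(52,105)),((0,0,134),S(311,38)),((84,0,90),T(105,40)),((-84,0,90),T(22,208)),((84,0,87),S(392,71)),((-84,0,87),S(234,93))]}.items():
    fit(o,[.5,.3,-.5],n)
c=d['top']
for n,u,v,z in [('amber cap',460,408,.179),('beaker rim',728,345,.114),('white cap',663,78,.076)]:
    _,a,b=T(u,v); print(n,np.round(atz(c,a,b,z),3))
E
python3 fit.py
python3 - <<'E'
import sys;sys.path.insert(0,'.')
from h import *
from scipy.spatial.transform import Rotation as R
s=telemetry.read_state();print(R.from_rotvec(s['orientation']).as_matrix().round(3))
E
```

```text
press [ 0.5476 -0.0236  0.2698] 
 [[-2.2, 0.9], [-0.8, 0.2], [-0.2, 0.3], [-1.2, -0.7], [-0.1, -0.6], [-0.6, 1.3], [1.9, -0.7], [2.4, 0.1], [2.7, 0.7]]
frame [ 0.4251  0.2799 -0.2129] 
 [[0.6, 1.1], [0.3, 0.1], [-0.3, -2.7], [-0.7, 1.8], [0.7, -1.6], [-1.6, -1.0], [0.2, 0.7], [1.1, 0.4]]
plate [ 0.608   0.3194 -0.2859] 
 [[0.6, -0.3], [-0.5, 0.1], [0.4, -2.1], [-0.6, 0.8], [0.9, -1.0], [-3.0, 0.6]]
amber cap [ 0.398 -0.024  0.179]
beaker rim [ 0.48  -0.235  0.114]
white cap [ 0.71  -0.177  0.076]
[[-0.001 -0.949  0.316]
 [-0.001  0.316  0.949]
 [-1.     0.    -0.002]]
```

```bash
cat > go.py <<'E'
import sys
from h import *
from scipy.spatial.transform import Rotation as R
def go(x,y,z,yaw):
    s=telemetry.read_state(); r=R.from_rotvec(s['orientation']).as_matrix(); p=np.array(s['tool_pos'])
    zt=np.array([np.cos(yaw),np.sin(yaw),0]); xt=np.array([0,0,-1.]); G=np.c_[xt,np.cross(zt,xt),zt]
    d=np.array([x,y,z])-p
    print('t',round(float(s['t']),2),'pos',p.round(4),'F',np.round(s['force'],1),'open',round(float(s['opening']),4),'q',np.round(s['q'],2))
    print('shift now-axes',(r.T@d).round(4),'shift after-turn',(G.T@d).round(4),'turn',R.from_matrix(r.T@G).as_rotvec().round(3))
if __name__=='__main__': go(*map(float,sys.argv[1:]))
E
python3 -m inch '[[[0,0,0,0.146,0,0,0.6],[0,0,0,0.146,0,0,0.6],[0,0,0,0.146,0,0,0.6],[0,0,0,0.146,0,0,0.6],[0,0,0,0.146,0,0,0.6],[0,0,0,0.146,0,0,0.6],[0,0,0,0.146,0,0,0.6],[0,0,0,0.146,0,0,0.6],[0,0,0,0.146,0,0,0.6],[0,0,0,0.146,0,0,0.6]]]' 20
python3 go.py .4251 .2799 .204 -.213
```

```text
t: 1.1
tool_pos: [0.188, 0.5652, 0.1968]
orientation: [0.186, 1.565, -0.206]
force: [0.7, -0.7, -0.5]
opening: 0.0557
t 1.1 pos [0.188  0.5652 0.1968] F [ 0.7 -0.7 -0.5] open 0.0557 q [1.16 0.14 1.5  0.   1.52 1.41]
shift now-axes [-0.005  -0.218   0.3002] shift after-turn [-0.0072 -0.2288  0.2921] turn [-0.037 -0.002  0.013]
```

```bash
python3 -m inch '[[[-0.002,-0.027,0.037,-0.004,0,0,0.6],[-0.002,-0.027,0.037,-0.004,0,0,0.6],[-0.002,-0.027,0.037,-0.004,0,0,0.6],[-0.001,-0.027,0.037,-0.004,0,0,0.6],[0,-0.027,0.037,-0.004,0,0,0.6],[0,-0.027,0.037,-0.004,0,0,0.6],[0,-0.027,0.037,-0.004,0,0,0.6],[0,-0.027,0.036,-0.004,0,0.01,0.6],[0,0,0,0,0,0,0.6]]]'
python3 go.py .4251 .2799 .204 -.213
python3 - <<'E'
from h import *
import pickle
c=cam('wrist','w1.png');pickle.dump(c,open('w1.pkl','wb'))
print(ray(c,280,210))
from numpy import cos,sin
a=-.213
for P in [(0,0,134),(84,0,90),(-84,0,90),(13,6,134),(-13,-6,134)]:
    P=np.array(P)/1000
    print(P,proj(c,[.4251+cos(a)*P[0]-sin(a)*P[1],.2799+sin(a)*P[0]+cos(a)*P[1],P[2]]).round(0))
E
```

```text
t: 2.0
tool_pos: [0.4275, 0.2732, 0.201]
orientation: [0.166, 1.57, -0.18]
force: [0.2, 0.7, -0.0]
opening: 0.0556
t 2.0 pos [0.4275 0.2732 0.201 ] F [ 0.2  0.7 -0. ] open 0.0556 q [ 0.47 -0.11  1.74 -0.    1.53  0.69]
shift now-axes [-0.003   0.006  -0.0039] shift after-turn [-0.003   0.006  -0.0038] turn [-0.007 -0.005  0.009]
(array([0.44547839, 0.34989043, 0.38123931]), array([-0.04306959, -0.2830908 , -0.958446  ]))
[0.    0.    0.134] [[269. 209.]]
[0.084 0.    0.09 ] [[355. 196.]]
[-0.084  0.     0.09 ] [[184. 197.]]
[0.013 0.006 0.134] [[284. 202.]]
[-0.013 -0.006  0.134] [[253. 216.]]
```

View pics/w1.png

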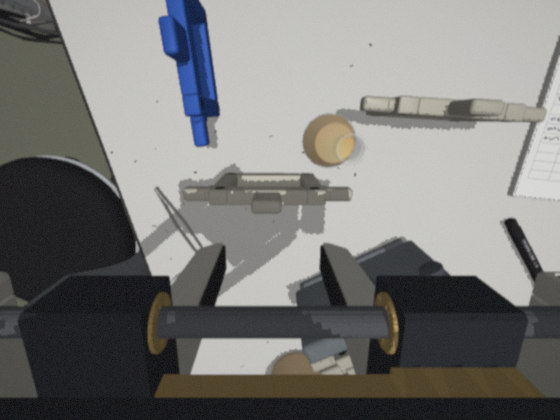

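The wrist view confirms the open frame with lugs at (185,193) and (350,193) and its grip at (267,205). This is within about 4 px of my prediction, so I'm adding 1.5 mm in y and descending.

```bash
python3 -m inch '[[[0.02,0.008,-0.004,-0.007,-0.005,0.009,0.6],[0.02,0,0,0,0,0,0.6],[0.02,0,0,0,0,0,0.6],[0,0,0,0,0,0,0.6]]]'
python3 go.py .4248 .2815 .122 -.213
```

```text
t: 2.45
tool_pos: [0.4213, 0.2867, 0.139]
orientation: [0.168, 1.567, -0.165]
force: [0.3, 0.6, -0.9]
opening: 0.0557
t 2.45 pos [0.4213 0.2867 0.139 ] F [ 0.3  0.6 -0.9] open 0.0557 q [ 0.49 -0.07  1.82  0.    1.4   0.71]
shift now-axes [ 0.0169 -0.0044  0.0046] shift after-turn [ 0.017  -0.0043  0.0045] turn [ 0.001 -0.003 -0.002]
```

```bash
python3 -m inch '[[[0.009,-0.004,0.004,0,0,0,0.6],[0.008,0,0,0,0,0,0.6],[0,0,0,0,0,0,0.6],[0,0,0,0,0,0,0.6]]]'
python3 go.py .4248 .2815 .122 -.213
```

```text
t: 2.85
tool_pos: [0.4239, 0.284, 0.1226]
orientation: [0.167, 1.567, -0.162]
force: [-0.2, 0.2, 1.5]
opening: 0.0559
t 2.85 pos [0.4239 0.284  0.1226] F [-0.2  0.2  1.5] open 0.0559 q [ 0.49 -0.06  1.83  0.    1.37  0.7 ]
shift now-axes [ 0.0006 -0.0022  0.0014] shift after-turn [ 0.0006 -0.0022  0.0014] turn [ 0.004 -0.002 -0.003]
```

```bash
python3 -m inch '[[[0,0,0,0,0,0,0.2],[0,0,0,0,0,0,0.2],[0,0,0,0,0,0,0.2],[0,0,0,0,0,0,0.2],[0,0,0,0,0,0,0.2]]]' 25
python3 go.py .4239 .284 .315 -.213
python3 - <<'E'
from h import *
import pickle
c=pickle.load(open('c0.pkl','rb'))['top']
p=np.array([.5476,-.0236]);a=.2698;R=np.array([[np.cos(a),np.sin(a)],[-np.sin(a),np.cos(a)]])
for n,u,v,z in [('head in far',268,155,.126),('head in near',297,360,.126),('plate2 lug far front',350,148,.118),('plate2 lug near front',376,340,.118),('foll far front',428,135,.128),('foll near front',458,330,.128),('foll mid',443,232,.128),('bridge far',488,128,.126),('rail far',390,160,.105),('rail near',400,326,.105),('grip end',773,170,.19)]:
    w=atz(c,180+u/3.333-.35,125+v/3.333-.35,z)[:2]; print(n,(R@(w-p)*1000).round(1))
E
```

```text
t: 3.35
tool_pos: [0.4252, 0.2846, 0.1248]
orientation: [0.169, 1.564, -0.161]
force: [0.7, 0.5, 0.1]
opening: 0.0215
t 3.35 pos [0.4252 0.2846 0.1248] F [0.7 0.5 0.1] open 0.0215 q [ 0.49 -0.06  1.83  0.    1.37  0.7 ]
shift now-axes [-1.902e-01  1.000e-04 -1.200e-03] shift after-turn [-0.1902 -0.0009 -0.0012] turn [ 0.003  0.    -0.005]
head in far [ 84.1 150.9]
head in near [-83.4 152.4]
plate2 lug far front [82.3 84.4]
plate2 lug near front [-76.   88.5]
foll far front [80.6 21.4]
foll near front [-79.3  24.6]
foll mid [-0.1 22.9]
bridge far [ 79.7 -27.7]
rail far [71.  52.7]
rail near [-65.8  67. ]
grip end [  -3.7 -223.9]
```

```bash
python3 -m inch '[[[0,0,0,0,0,0,0.1],[0,0,0,0,0,0,0.1],[0,0,0,0,0,0,0.1]]]' 25
python3 - <<'E'
from h import *
c=cam('wrist'); s=cam('side')
a=cv2.resize(c['frame'][120:300,150:400],(750,540)) ; a=a[:, :480]
b=cv2.resize(s['frame'][110:260,150:290],(300,321))
o=np.zeros((540,790,3),np.uint8); o[:,:480]=a; o[:321,485:785]=b
cv2.imwrite('pics/chk.png',o)
E
```

```text
t: 3.65
tool_pos: [0.4253, 0.2846, 0.1249]
orientation: [0.169, 1.564, -0.161]
force: [0.2, 0.0, -0.4]
opening: 0.0095
```

View pics/chk.png

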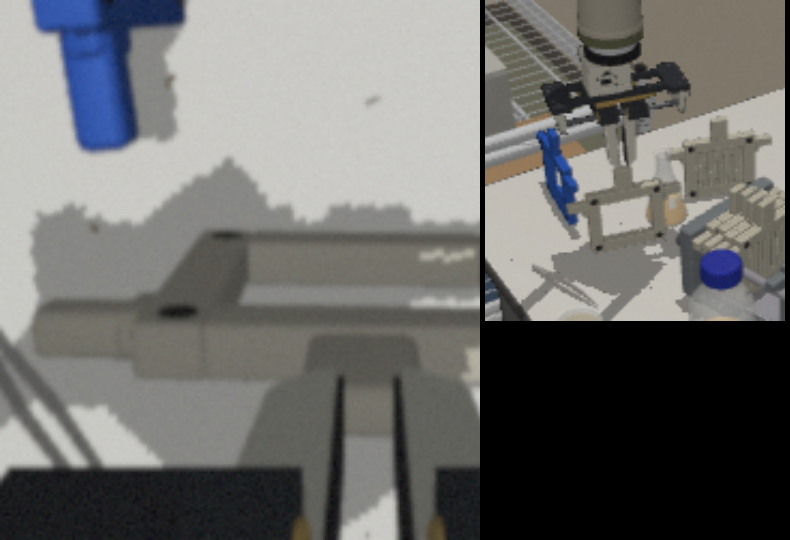

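The picture suggests the fingers closed without the grip between them: opening is 9.5 mm and the grip is 26 mm wide. I'll work out which side the grip is on by projecting points.

Run:
```python
from h import *
from scipy.spatial.transform import Rotation as R
c=cam('wrist'); f=c['frame'].copy()
s=telemetry.read_state(); M=R.from_rotvec(s['orientation']).as_matrix(); p=np.array(s['tool_pos'])
for n,q in [('tip+y',(.017,.0075,.005)),('tip-y',(.017,-.0075,.005)),('tcp',(0,0,0))]:
    print(n,(p+M@q).round(3),proj(c,p+M@np.array(q)).round(0))
a=-.213
for dy in (-.015,0,.004,.015):
  print(dy,[proj(c,[.4251+np.cos(a)*x-np.sin(a)*(y+dy),.2799+np.sin(a)*x+np.cos(a)*(y+dy),z])[0].round(0).tolist() for x,y,z in [(-.013,.006,.1),(-.013,.006,.134),(-.013,-.006,.134),(-.084,.006,.083),(-.056,.0075,0.0)]])
cv2.imwrite('pics/chk2.png',cv2.resize(f[190:310,200:340],(798,684),interpolation=cv2.INTER_CUBIC)[:600])
```

```text
tip+y [0.432 0.291 0.108] [[280. 228.]]
tip-y [0.429 0.276 0.108] [[280. 248.]]
tcp [0.425 0.285 0.125] [[273. 247.]]
-0.015 [[256.0, 251.0], [253.0, 273.0], [253.0, 290.0], [167.0, 242.0], [220.0, 211.0]]
0 [[256.0, 232.0], [253.0, 251.0], [253.0, 269.0], [165.0, 224.0], [219.0, 198.0]]
0.004 [[256.0, 227.0], [253.0, 245.0], [253.0, 263.0], [165.0, 219.0], [219.0, 194.0]]
0.015 [[256.0, 212.0], [253.0, 228.0], [253.0, 246.0], [163.0, 205.0], [219.0, 183.0]]
```

View pics/chk2.png

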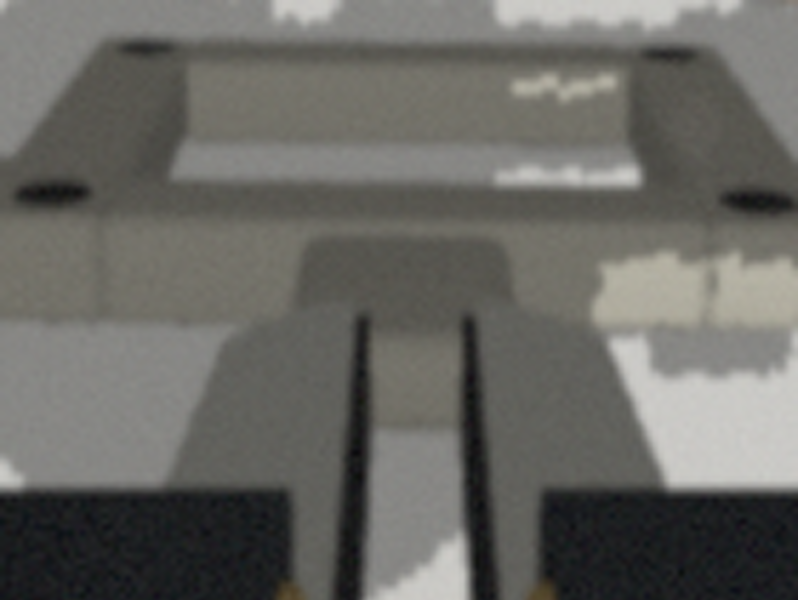

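The enlarged view shows both fingers over the grip's top face (crop rows 335–430) with its front face unoccluded below them. So the tips are still above z=134, about 25 mm higher than the stated 17 mm tip offset implies. I'll open, then go about 27 mm lower while watching the force.

```bash
python3 -m inch '[[[-0.004,-0.002,0,0,0,0,0.6],[0,0,0,0,0,0,0.6],[0,0,0,0,0,0,0.6],[0,0,0,0,0,0,0.6],[0,0,0,0,0,0,0.6],[0,0,0,0,0,0,0.6],[0.01,0,0,0,0,0,0.6],[0.01,0,0,0,0,0,0.6]]]'
python3 -m inch '[[[0.008,0,0,0,0,0,0.6],[0.003,0,0,0,0,0,0.6],[0,0,0,0,0,0,0.6]]]'
python3 go.py .4255 .2819 .097 -.213
python3 - <<'E'
from h import *
f=cam('wrist')['frame']
cv2.imwrite('pics/chk3.png',cv2.resize(f[170:310,180:380],(800,560),interpolation=cv2.INTER_CUBIC))
E
```

```text
t: 4.6
tool_pos: [0.4259, 0.2831, 0.1096]
orientation: [0.17, 1.561, -0.159]
force: [0.5, 0.4, -0.0]
opening: 0.0555
t: 4.9
tool_pos: [0.424, 0.2821, 0.0942]
orientation: [0.168, 1.565, -0.162]
force: [-1.7, 0.2, 0.2]
opening: 0.0559
t 4.9 pos [0.424  0.2821 0.0942] F [-1.7  0.2  0.2] open 0.0559 q [ 0.48 -0.04  1.87  0.    1.31  0.69]
shift now-axes [-0.0028  0.0001  0.0015] shift after-turn [-0.0028  0.0001  0.0015] turn [ 0.003 -0.001 -0.004]
```

View pics/chk3.png

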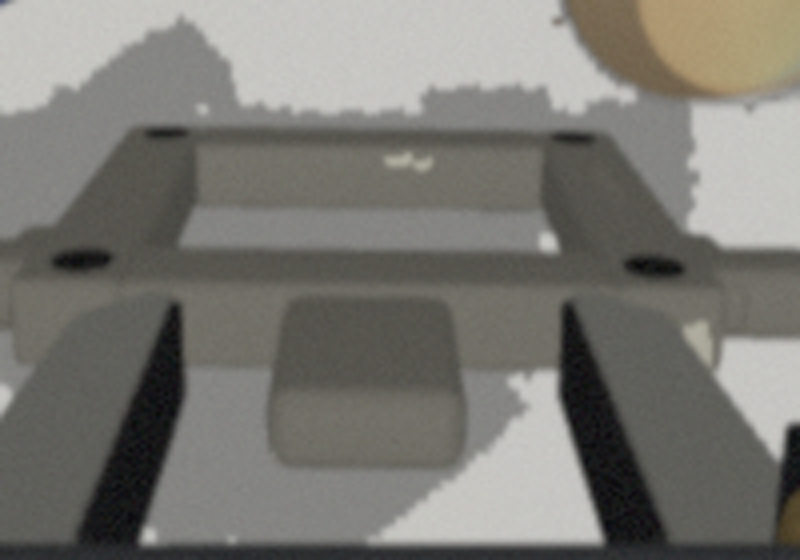

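The grip (crop columns 275–465) now stands between the pads, with the tips just above the frame's top edge. Closing now.

```bash
python3 -m inch '[[[-0.002,0,0.001,0,0,0,0.1],[0,0,0,0,0,0,0.1],[0,0,0,0,0,0,0.1],[0,0,0,0,0,0,0.1],[0,0,0,0,0,0,0.1],[0,0,0,0,0,0,0.1]]]' 25
python3 -m inch '[[[-0.02,0,0,0,0,0,0.1],[-0.03,0,0,0,0,0,0.1],[-0.045,0,0,0,0,0,0.1],[-0.045,0,0,0,0,0,0.1],[-0.045,0,0,0,0,0,0.1],[0,0,0,0,0,0,0.1]]]' 25
python3 go.py .5341 .0246 .285 .27
```

```text
t: 5.55
tool_pos: [0.4259, 0.2824, 0.0979]
orientation: [0.169, 1.564, -0.161]
force: [-0.2, -0.6, -0.7]
opening: 0.0262
t: 6.15
tool_pos: [0.4231, 0.28, 0.2858]
orientation: [0.165, 1.57, -0.164]
force: [0.7, 0.5, -1.0]
opening: 0.0259
t 6.15 pos [0.4231 0.28   0.2858] F [ 0.7  0.5 -1. ] open 0.0259 q [ 0.48 -0.14  1.61  0.    1.68  0.69]
shift now-axes [-2.000e-04 -2.266e-01  1.618e-01] shift after-turn [ 0.0008 -0.2757  0.0388] turn [-0.48  -0.006 -0.001]
```

```bash
python3 -m inch '[[[0,0,0,-0.12,0,0,0.1],[0,0,0,-0.12,0,0,0.1],[0,0,0,-0.12,0,0,0.1],[0,0,0,-0.12,0,0,0.1],[0,0,0,0,0,0,0.1],[0,-0.03,0.005,0,0,0,0.1],[0,-0.04,0.006,0,0,0,0.1],[0,-0.04,0.006,0,0,0,0.1],[0,-0.04,0.006,0,0,0,0.1],[0,-0.04,0.006,0,0,0,0.1],[0,-0.04,0.006,0,0,0,0.1],[0,-0.03,0.004,0,0,0,0.1],[0,0,0,0,0,0,0.1],[0,0,0,0,0,0,0.1]]]'
python3 go.py .5329 .0294 .285 .27
python3 - <<'E'
from h import *
c=cam('top'); w=cam('wrist'); s=cam('side')
import pickle; pickle.dump((c,w,s),open('c2.pkl','wb'))
a=cv2.resize(c['frame'][135:265,230:370],(400,371),interpolation=cv2.INTER_CUBIC)
b=cv2.resize(w['frame'],(400,300))
d=cv2.resize(s['frame'][120:295,200:400],(400,350))
o=np.zeros((600,800,3),np.uint8);o[:371,:400]=a;o[:300,400:]=b; o[300:,400:]=d[:300]
cv2.imwrite('pics/over.png',o)
E
```

```text
t: 7.55
tool_pos: [0.5335, 0.032, 0.277]
orientation: [-0.199, 1.573, 0.203]
force: [-0.3, -0.6, -0.7]
opening: 0.026
t 7.55 pos [0.5335 0.032  0.277 ] F [-0.3 -0.6 -0.7] open 0.026 q [-0.04 -0.05  1.55  0.    1.66 -0.29]
shift now-axes [-0.008  -0.0023 -0.0013] shift after-turn [-0.008  -0.0023 -0.0013] turn [-0.014 -0.011 -0.005]
```

View pics/over.png

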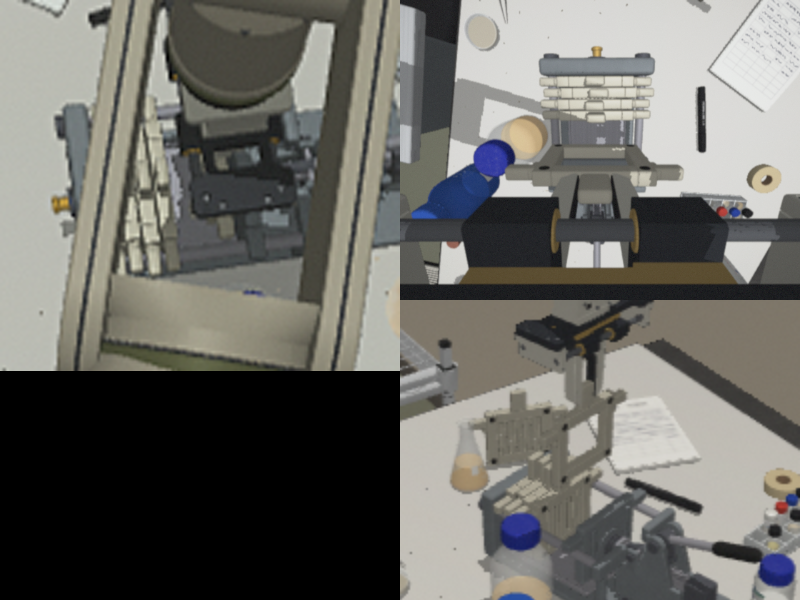

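The wrist view shows the frame held square over the gap: lugs at (515,172) and (675,172), head at (545–655,65), pack, then rails. I'll enlarge this view to refine x and yaw.

Run:
```python
from h import *
import pickle
w=pickle.load(open('c2.pkl','rb'))[1]
cv2.imwrite('pics/wc.png',cv2.resize(w['frame'][65:265,140:405],(795,600),interpolation=cv2.INTER_CUBIC))
p=np.array([.5476,-.0236]);a=.2698
for P in [(84,177,126),(84,153,126),(-84,153,126),(-84,177,126),(70,60,105),(-70,60,105)]:
    P=np.array(P)/1000;q=proj(w,[p[0]+np.cos(a)*P[0]-np.sin(a)*P[1],p[1]+np.sin(a)*P[0]+np.cos(a)*P[1],P[2]])[0]
    print(P,((q-[140,65]+.35)*3).round(0))
```

```text
[0.084 0.177 0.126] [646.  41.]
[0.084 0.153 0.126] [641. 117.]
[-0.084  0.153  0.126] [154. 123.]
[-0.084  0.177  0.126] [148.  49.]
[0.07  0.06  0.105] [579. 370.]
[-0.07   0.06   0.105] [224. 374.]
```

View pics/wc.png

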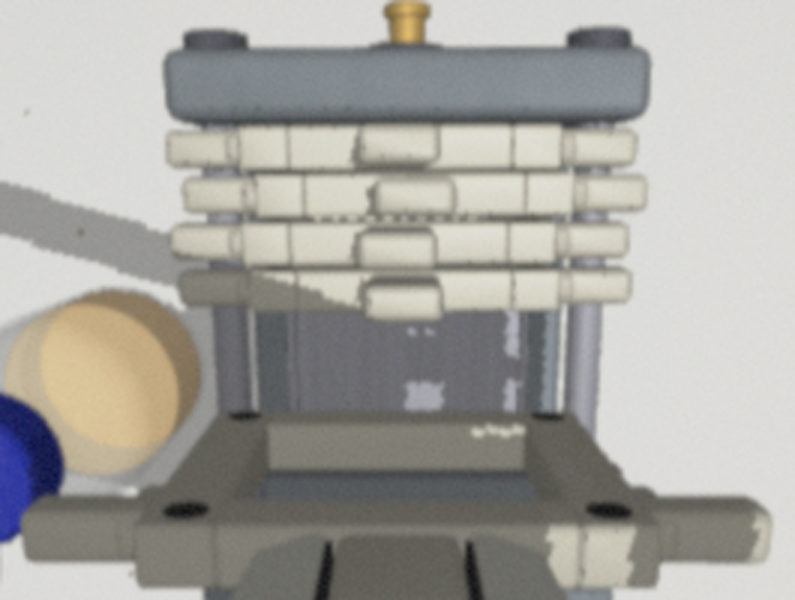

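Measured against this picture: the rail midpoint at row 370 is 409 (predicted 401.5), and the head is level within 2 px. So the press centreline lies 3.2 mm further in +x and its yaw is 0.262. I'll correct for that and lower in stages.

```bash
python3 -m inch '[[[0.02,-0.002,0.002,-0.006,-0.009,-0.005,0.1],[0.03,0,0,0,0,0,0.1],[0.02,0,0,0,0,0,0.1],[0,0,0,0,0,0,0.1],[0,0,0,0,0,0,0.1]]]'
python3 go.py .536 .0303 .155 .262
```

```text
t: 8.2
tool_pos: [0.5354, 0.0379, 0.208]
orientation: [-0.213, 1.557, 0.212]
force: [0.5, -0.7, -1.1]
opening: 0.0258
t 8.2 pos [0.5354 0.0379 0.208 ] F [ 0.5 -0.7 -1.1] open 0.0258 q [-0.02 -0.05  1.66 -0.    1.52 -0.3 ]
shift now-axes [ 0.053  -0.0074 -0.0016] shift after-turn [ 0.053  -0.0075 -0.0014] turn [0.009 0.003 0.001]
```

```bash
python3 -m inch '[[[0.01,-0.008,-0.001,0.009,0.003,0,0.1],[0.02,0,0,0,0,0,0.1],[0.016,0,0,0,0,0,0.1],[0,0,0,0,0,0,0.1],[0,0,0,0,0,0,0.1]]]'
python3 go.py .536 .0303 .128 .262
```

```text
t: 8.7
tool_pos: [0.5403, 0.0292, 0.166]
orientation: [-0.207, 1.552, 0.202]
force: [-0.8, -0.6, -0.4]
opening: 0.0259
t 8.7 pos [0.5403 0.0292 0.166 ] F [-0.8 -0.6 -0.4] open 0.0259 q [-0.04 -0.02  1.71 -0.    1.44 -0.3 ]
shift now-axes [ 0.0379  0.0024 -0.0041] shift after-turn [ 0.038   0.0022 -0.0038] turn [-0.001  0.009  0.004]
```

```bash
python3 -m inch '[[[0.004,0.002,-0.004,0,0.008,0.004,0.1],[0.01,0,0,0,0,0,0.1],[0,0,0,0,0,0,0.1],[0,0,0,0,0,0,0.1]]]'
python3 go.py .536 .0303 .128 .262
```

```text
t: 9.1
tool_pos: [0.5374, 0.0297, 0.1539]
orientation: [-0.205, 1.557, 0.204]
force: [0.1, -0.4, -1.2]
opening: 0.0259
t 9.1 pos [0.5374 0.0297 0.1539] F [ 0.1 -0.4 -1.2] open 0.0259 q [-0.04 -0.01  1.73 -0.    1.42 -0.3 ]
shift now-axes [ 0.0259  0.0009 -0.0013] shift after-turn [ 0.0259  0.0009 -0.0012] turn [-0.001  0.004  0.001]
```

```bash
python3 -m inch '[[[0.01,0.001,-0.0015,0,0.004,0,0.1],[0.008,0,0,0,0,0,0.1],[0.004,0,0,0,0,0,0.1],[0.002,0,0,0,0,0,0.1],[0,0,0,0,0,0,0.1],[0,0,0,0,0,0,0.1]]]'
python3 go.py .536 .0303 .128 .262
```

```text
t: 9.7
tool_pos: [0.5353, 0.0305, 0.1274]
orientation: [-0.206, 1.562, 0.204]
force: [0.1, 0.1, -0.9]
opening: 0.0261
t 9.7 pos [0.5353 0.0305 0.1274] F [ 0.1  0.1 -0.9] open 0.0261 q [-0.04  0.01  1.76 -0.    1.38 -0.3 ]
shift now-axes [-0.0006 -0.0003  0.0006] shift after-turn [-0.0006 -0.0003  0.0006] turn [-0.001 -0.001  0.001]
```

```bash
python3 -m inch '[[[0.003,0,0,0,0,0,0.1],[0,0,0,0,0,0,0.1],[0,0,0,0,0,0,0.1]]]'; python3 -m inch '[[[0.002,0,0,0,0,0,0.1],[0,0,0,0,0,0,0.1],[0,0,0,0,0,0,0.1]]]'
```

```text
t: 10.0
tool_pos: [0.5366, 0.0301, 0.1279]
orientation: [-0.207, 1.559, 0.203]
force: [-0.4, 0.4, -1.5]
opening: 0.0258
t: 10.3
tool_pos: [0.5371, 0.0301, 0.1267]
orientation: [-0.207, 1.557, 0.203]
force: [-0.4, -0.4, 0.4]
opening: 0.0255
```

```bash
python3 -m inch '[[[0.003,0,-0.001,0,0.003,0,0.1],[0,0,0,0,0,0,0.1],[0,0,0,0,0,0,0.1]]]'; python3 -m inch '[[[0.003,0,0,0,0,0,0.1],[0,0,0,0,0,0,0.1],[0,0,0,0,0,0,0.1]]]'
```

```text
t: 10.6
tool_pos: [0.538, 0.03, 0.1271]
orientation: [-0.208, 1.556, 0.202]
force: [0.3, 1.0, -0.2]
opening: 0.026
t: 10.9
tool_pos: [0.5387, 0.0297, 0.1267]
orientation: [-0.208, 1.554, 0.201]
force: [-0.1, -0.3, 1.0]
opening: 0.0261
```

```bash
python3 -m inch '[[[0,0,-0.001,0,0,0,0.4],[0,0,0,0,0,0,0.55],[0,0,0,0,0,0,0.55],[0,0,0,0,0,0,0.55],[0,0,0,0,0,0,0.55],[0,0,0,0,0,0,0.55]]]'; python3 go.py .538 .03 .3 .262
python3 - <<'E'
from h import *
w=cam('wrist'); s=cam('side')
o=np.zeros((600,800,3),np.uint8);o[:300,:400]=cv2.resize(w['frame'],(400,300));o[300:,:]=0
o[:600,400:]=cv2.resize(s['frame'][150:300,220:320],(400,600),interpolation=cv2.INTER_CUBIC)
o[300:600,:400]=cv2.resize(w['frame'][130:340,140:420],(400,300),interpolation=cv2.INTER_CUBIC)
cv2.imwrite('pics/hung.png',o)
E
```

```text
t: 11.5
tool_pos: [0.5368, 0.0294, 0.1245]
orientation: [-0.208, 1.557, 0.202]
force: [-0.5, -0.6, 0.2]
opening: 0.0509
t 11.5 pos [0.5368 0.0294 0.1245] F [-0.5 -0.6  0.2] open 0.0509 q [-0.04  0.01  1.76 -0.    1.36 -0.3 ]
shift now-axes [-0.1755 -0.0005  0.002 ] shift after-turn [-0.1755  0.0002  0.0013] turn [-0.001  0.004  0.004]
```

View pics/hung.png

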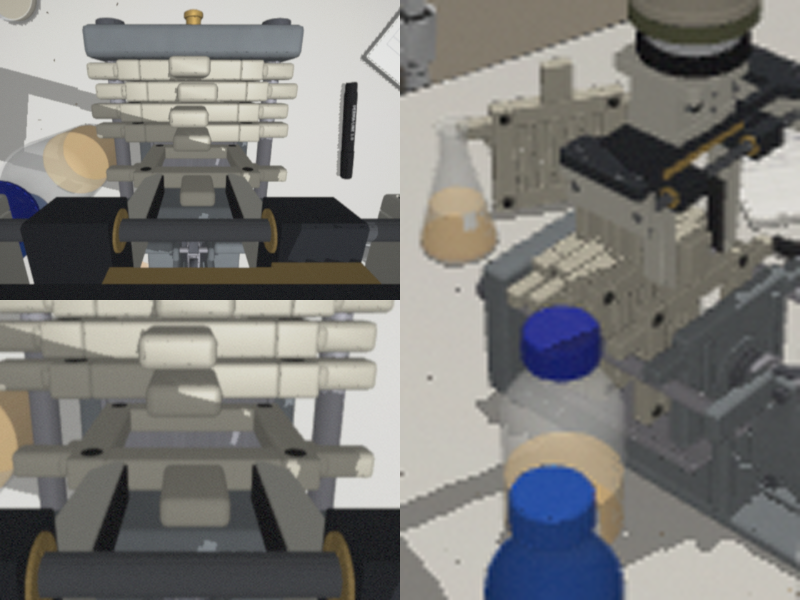

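The frame hangs on both rails behind the last plate, square and released; its lugs are symmetric over the rails and the fingers are clear of the grip. I'm rising, closing the fingers and moving over the lever.

```bash
python3 -m inch '[[[-0.02,0,0,0,0,0,0.55],[-0.04,0,0,0,0,0,0.55],[-0.045,0,0,0,0,0,0.4],[-0.045,0,0,0,0,0,0.1],[-0.01,-0.03,0,0,0,0,0],[0,-0.04,0,0,0,0,0],[0,-0.04,0,0,0,0,0],[0,-0.04,0,0,0,0,0],[0,-0.04,0,0,0,0,0],[0,-0.04,0,0,0,0,0],[0,-0.02,0,0,0,0,0],[0,0,0,0,0,0,0],[0,0,0,0,0,0,0]]]'
python3 go.py .6017 -.215 .21 .262
python3 - <<'E'
from h import *
import pickle
w=cam('wrist','lev.png');pickle.dump(w,open('w3.pkl','wb'))
P=np.array([.6017,-.215,.181]);e=np.array([.966,.259,0])
print('lever_end',proj(w,[P,P+e*.0095,P-e*.0095]).round(0).tolist())
s=telemetry.read_state();p=np.array(s['tool_pos']);print('under tcp',proj(w,[p,p-[0,0,.02]]).round(0).tolist())
cv2.imwrite('pics/levc.png',np.hstack([cv2.resize(w['frame'],(400,300)),cv2.resize(w['frame'][120:330,140:420],(400,300))]))
E
```

```text
t: 12.9
tool_pos: [0.6026, -0.2202, 0.2925]
orientation: [-0.211, 1.555, 0.203]
force: [-0.6, -0.1, 0.4]
opening: 0.0005
t 12.9 pos [ 0.6026 -0.2202  0.2925] F [-0.6 -0.1  0.4] open 0.0005 q [-0.43  0.22  1.23 -0.    1.68 -0.69]
shift now-axes [0.0824 0.0057 0.    ] shift after-turn [0.0825 0.0053 0.0004] turn [0.002 0.005 0.006]
lever_end [[272.0, 197.0], [282.0, 197.0], [263.0, 197.0]]
under tcp [[273.0, 247.0], [272.0, 236.0]]
```

View pics/levc.png

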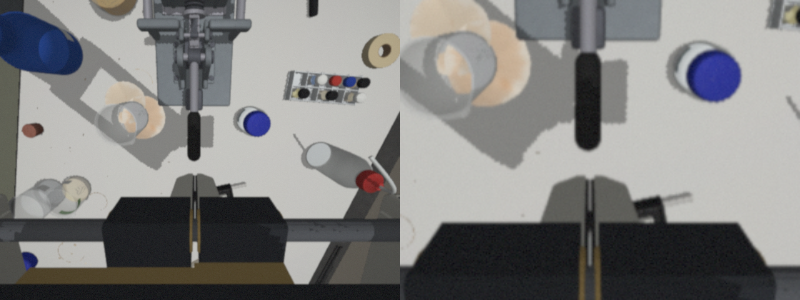

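The lever grip is centred at (271,190), against a prediction of (272,197), so the position is good. Descending to find contact.

```bash
python3 -m inch '[[[0.03,0.006,0,0.002,0.005,0.005,0],[0.04,0,0,0,0,0,0],[0.015,0,0,0,0,0,0],[0,0,0,0,0,0,0],[0,0,0,0,0,0,0]]]'
python3 go.py .6017 -.215 .18 .262
```

```text
t: 13.45
tool_pos: [0.6025, -0.2089, 0.2094]
orientation: [-0.213, 1.556, 0.208]
force: [1.0, -0.1, 0.8]
opening: 0.0002
t 13.45 pos [ 0.6025 -0.2089  0.2094] F [ 1.  -0.1  0.8] open 0.0002 q [-0.41  0.22  1.37  0.    1.54 -0.68]
shift now-axes [ 0.0294 -0.0055 -0.0025] shift after-turn [ 0.0294 -0.0057 -0.0023] turn [0.006 0.004 0.003]
```

```bash
for i in 1; do python3 -m inch '[[[0.01,-0.006,-0.002,0.005,0.004,0,0],[0.01,0,0,0,0,0,0],[0,0,0,0,0,0,0]]]'; done; python3 -m inch '[[[0.01,0,0,0,0,0,0],[0,0,0,0,0,0,0]]]'; python3 -m inch '[[[0.01,0,0,0,0,0,0],[0,0,0,0,0,0,0]]]'; python3 go.py .6017 -.215 .18 .262
```

```text
t: 13.75
tool_pos: [0.6043, -0.2163, 0.1927]
orientation: [-0.212, 1.555, 0.202]
force: [-0.9, -0.4, -0.8]
opening: 0.0007
t: 13.95
tool_pos: [0.6048, -0.2169, 0.1826]
orientation: [-0.212, 1.554, 0.201]
force: [-0.3, -0.6, -0.3]
opening: 0.0007
t: 14.15
tool_pos: [0.6049, -0.217, 0.1719]
orientation: [-0.212, 1.554, 0.201]
force: [-0.1, 0.0, -0.6]
opening: 0.0005
t 14.15 pos [ 0.6049 -0.217   0.1719] F [-0.1  0.  -0.6] open 0.0005 q [-0.42  0.25  1.41 -0.    1.47 -0.69]
shift now-axes [-0.0082  0.0027 -0.0025] shift after-turn [-0.0081  0.0028 -0.0025] turn [0.001 0.006 0.008]
```

```bash
python3 -m inch '[[[0.008,0.002,-0.002,0,0.006,0.006,0],[0,0,0,0,0,0,0]]]'; python3 -m inch '[[[0.01,0,0,0,0,0,0],[0,0,0,0,0,0,0]]]'; python3 -m inch '[[[0.01,0,0,0,0,0,0],[0,0,0,0,0,0,0]]]'; python3 go.py .6017 -.215 .18 .262
```

```text
t: 14.35
tool_pos: [0.6026, -0.2157, 0.1635]
orientation: [-0.208, 1.561, 0.205]
force: [1.0, 1.4, 0.9]
opening: 0.0003
t: 14.55
tool_pos: [0.6031, -0.2161, 0.1535]
orientation: [-0.209, 1.559, 0.204]
force: [-0.8, 0.6, 1.1]
opening: 0.0004
t: 14.75
tool_pos: [0.604, -0.217, 0.1445]
orientation: [-0.21, 1.557, 0.202]
force: [-0.5, 1.6, 1.5]
opening: 0.0006
t 14.75 pos [ 0.604  -0.217   0.1445] F [-0.5  1.6  1.5] open 0.0006 q [-0.42  0.27  1.44 -0.    1.43 -0.69]
shift now-axes [-0.0355  0.0023 -0.0016] shift after-turn [-0.0355  0.0025 -0.0017] turn [0.001 0.003 0.006]
```

```bash
python3 -m inch '[[[0.008,0.002,-0.001,0,0.003,0.005,0],[0,0,0,0,0,0,0]]]'; python3 -m inch '[[[0.008,0,0,0,0,0,0],[0,0,0,0,0,0,0]]]'; python3 -m inch '[[[0.005,0,0,0,0,0,0],[0,0,0,0,0,0,0]]]'; python3 go.py .6017 -.215 .18 .262
```

```text
t: 14.95
tool_pos: [0.6038, -0.2163, 0.1385]
orientation: [-0.208, 1.558, 0.204]
force: [-2.4, 1.2, 1.6]
opening: 0.0002
t: 15.15
tool_pos: [0.6045, -0.217, 0.1324]
orientation: [-0.21, 1.556, 0.202]
force: [-2.0, 2.0, 1.7]
opening: 0.0005
t: 15.35
tool_pos: [0.605, -0.2174, 0.129]
orientation: [-0.21, 1.555, 0.201]
force: [-2.1, 0.1, 3.8]
opening: -0.0
t 15.35 pos [ 0.605  -0.2174  0.129 ] F [-2.1  0.1  3.8] open -0.0 q [-0.42  0.28  1.46 -0.    1.4  -0.69]
shift now-axes [-0.051   0.0028 -0.0023] shift after-turn [-0.051   0.0032 -0.0025] turn [0.    0.005 0.007]
```

Run:
```python
from h import *
w=cam('wrist');s=cam('side')
P=np.array([.6,-.216,.16]);u,v=proj(s,P)[0].astype(int);print(u,v)
a=cv2.resize(w['frame'][100:310,140:420],(400,300));b=cv2.resize(s['frame'][max(0,v-75):v+75,u-100:u+100],(400,300),interpolation=cv2.INTER_CUBIC)
cv2.imwrite('pics/lev2.png',np.hstack([a,b]))
```

```text
368 250
```

View pics/lev2.png

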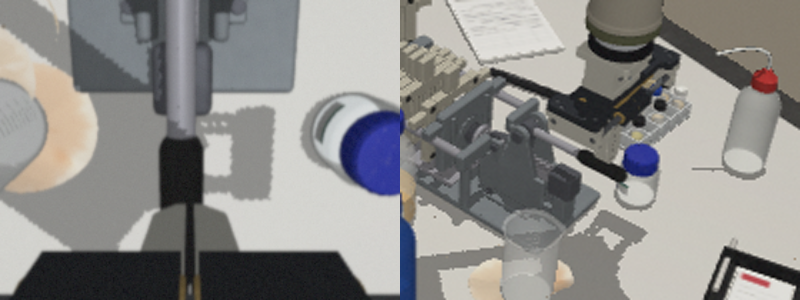

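The fingers are on the black grip, about 3 mm off centre, and the lever is well down. I'll recentre and continue to the stop.

```bash
python3 -m inch '[[[0.006,0.002,-0.004,0,0.005,0.006,0],[0.004,0,0,0,0,0,0]]]'; python3 -m inch '[[[0.006,0,0,0,0,0,0],[0.006,0,0,0,0,0,0]]]'; python3 -m inch '[[[0.006,0,0,0,0,0,0],[0.006,0,0,0,0,0,0]]]'
```

```text
t: 15.65
tool_pos: [0.6024, -0.2171, 0.1218]
orientation: [-0.208, 1.556, 0.204]
force: [-3.7, -0.1, 5.4]
opening: 0.0003
t: 15.85
tool_pos: [0.6029, -0.2173, 0.1155]
orientation: [-0.209, 1.555, 0.203]
force: [-23.7, 8.4, 52.6]
opening: 0.0005
t: 16.05
tool_pos: [0.603, -0.2173, 0.116]
orientation: [-0.211, 1.553, 0.202]
force: [-21.5, 7.8, 39.9]
opening: 0.0006
```

Stop reached at TCP z=0.1155 (about 5 N on the way, about 50 N at the stop). Releasing and taking the second stroke, with a force reading just before the stop.

```bash
python3 -m inch '[[[-0.02,0,0,0,0,0,0],[-0.03,0.002,-0.001,0,0.004,0.006,0],[-0.018,0,0,0,0,0,0],[0,0,0,0,0,0,0],[0,0,0,0,0,0,0]]]'; python3 go.py .6017 -.215 .124 .262
```

```text
t: 16.55
tool_pos: [0.6002, -0.2136, 0.1868]
orientation: [-0.205, 1.558, 0.21]
force: [-0.4, 0.3, -0.4]
opening: 0.0004
t 16.55 pos [ 0.6002 -0.2136  0.1868] F [-0.4  0.3 -0.4] open 0.0004 q [-0.42  0.24  1.4   0.    1.5  -0.69]
shift now-axes [ 0.0628 -0.0019  0.0009] shift after-turn [ 0.0628 -0.0018  0.0011] turn [ 0.002  0.003 -0.002]
```

```bash
python3 -m inch '[[[0.02,-0.001,0.001,0,0.003,0,0],[0.02,0,0,0,0,0,0],[0.015,0,0,0,0,0,0],[0.005,0,0,0,0,0,0],[0,0,0,0,0,0,0]]]'; python3 -m inch '[[[0.005,0,0,0,0,0,0],[0.004,0,0,0,0,0,0]]]'; python3 -m inch '[[[0.004,0,0,0,0,0,0]]]'
```

```text
t: 17.05
tool_pos: [0.6026, -0.2159, 0.1221]
orientation: [-0.208, 1.558, 0.206]
force: [2.2, -1.2, 6.3]
opening: 0.0005
t: 17.25
tool_pos: [0.6031, -0.2162, 0.1161]
orientation: [-0.208, 1.557, 0.206]
force: [-16.5, 5.5, 40.8]
opening: 0.0003
t: 17.35
tool_pos: [0.6031, -0.2162, 0.1162]
orientation: [-0.209, 1.557, 0.205]
force: [-17.2, 6.7, 37.8]
opening: 0.0004
```

```bash
python3 -m inch '[[[0.004,0,0,0,0,0,0]]]'; python3 go.py .6017 -.215 .186 .262
```

```text
t: 17.45
tool_pos: [0.6031, -0.2162, 0.1164]
orientation: [-0.209, 1.556, 0.205]
force: [-14.6, 4.2, 32.4]
opening: 0.0007
t 17.45 pos [ 0.6031 -0.2162  0.1164] F [-14.6   4.2  32.4] open 0.0007 q [-0.42  0.29  1.47  0.    1.38 -0.69]
shift now-axes [-0.0696  0.0013 -0.0007] shift after-turn [-0.0696  0.0015 -0.0011] turn [0.002 0.004 0.003]
```

```bash
python3 -m inch '[[[-0.02,0,0,0,0,0,0],[-0.03,0.001,-0.001,0.002,0.004,0.003,0],[-0.018,0,0,0,0,0,0],[0,0,0,0,0,0,0],[0,0,0,0,0,0,0],[0.02,-0.001,0.001,0,0.003,0,0],[0.02,0,0,0,0,0,0],[0.015,0,0,0,0,0,0]]]'; python3 -m inch '[[[0.005,0,0,0,0,0,0]]]';python3 -m inch '[[[0,0,0,0,0,0,0]]]'; python3 -m inch '[[[0.005,0,0,0,0,0,0],[0.004,0,0,0,0,0,0]]]'; python3 -m inch '[[[0.004,0,0,0,0,0,0]]]'; python3 go.py .6017 -.215 .186 .262
```

```text
t: 18.25
tool_pos: [0.6009, -0.2153, 0.1249]
orientation: [-0.205, 1.567, 0.207]
force: [2.2, -5.1, 7.5]
opening: 0.0005
t: 18.35
tool_pos: [0.6005, -0.2154, 0.1173]
orientation: [-0.205, 1.568, 0.207]
force: [-0.3, 1.8, 18.5]
opening: 0.0004
t: 18.45
tool_pos: [0.6006, -0.2154, 0.1171]
orientation: [-0.205, 1.567, 0.207]
force: [-3.6, 1.8, 19.7]
opening: 0.0005
t: 18.65
tool_pos: [0.601, -0.2155, 0.1161]
orientation: [-0.206, 1.565, 0.206]
force: [-18.7, 7.2, 40.7]
opening: 0.0004
t: 18.75
tool_pos: [0.6009, -0.2155, 0.1164]
orientation: [-0.206, 1.565, 0.206]
force: [-16.3, 6.3, 35.4]
opening: 0.0005
t 18.75 pos [ 0.6009 -0.2155  0.1164] F [-16.3   6.3  35.4] open 0.0005 q [-0.42  0.29  1.47 -0.    1.39 -0.69]
shift now-axes [-0.0696  0.0003  0.0006] shift after-turn [-0.0696  0.0003  0.0009] turn [ 0.    -0.004 -0.   ]
```

```bash
python3 -m inch '[[[-0.02,0,0,0,0,0,0],[-0.03,0,0,0,-0.004,0,0],[-0.018,0,0,0,0,0,0],[0,0,0,0,0,0,0],[0,0,0,0,0,0,0]]]'
python3 - <<'E'
from h import *
s=cam('side');t=cam('top')
a=cv2.resize(s['frame'][185:275,225:345],(480,360),interpolation=cv2.INTER_CUBIC)
b=cv2.resize(t['frame'][160:250,245:325],(320,360),interpolation=cv2.INTER_CUBIC)
cv2.imwrite('pics/s3.png',np.hstack([a,b]))
E
```

```text
t: 19.25
tool_pos: [0.5973, -0.2131, 0.1779]
orientation: [-0.201, 1.57, 0.212]
force: [-0.1, -0.6, -0.2]
opening: 0.0002
```

View pics/s3.png

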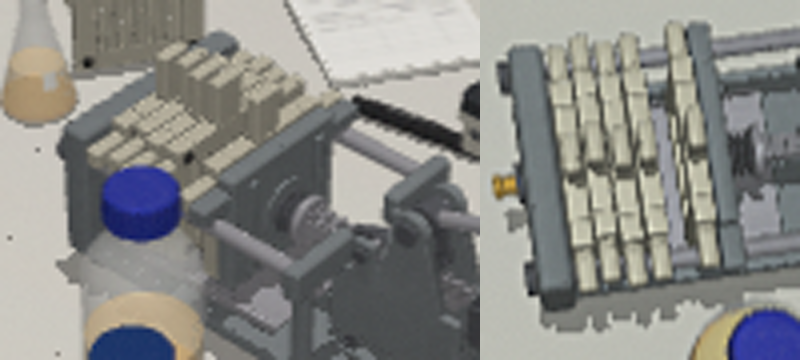

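The follower has now reached the frame; in the top crop its front edge runs from (690,25) to (722,268). Computing its position.

```bash
cat > fy.py <<'E'
from h import *
import sys
t=cam('top')
p=np.array([.5502,-.0229]);a=.262;R=np.array([[np.cos(a),np.sin(a)],[-np.sin(a),np.cos(a)]])
def y(u,v,z): return (R@(atz(t,245+(u-480)/4-.35,160+v/4-.35,z)[:2]-p)*1000).round(1)
v=[float(x) for x in sys.argv[1:]]
for i in range(0,len(v),3): print(y(*v[i:i+3]))
E
python3 fy.py 690 25 .128 722 268 .128 637 35 .118 668 285 .118 668 25 .118 707 265 .118
python3 go.py .6017 -.215 .186 .262
```

```text
[79.9 51.2]
[-85.5  55.9]
[81.  86.8]
[-90.1  91.8]
[85. 65.]
[-80.7  64.4]
t 19.4 pos [ 0.5971 -0.2131  0.1777] F [ 0.7  0.1 -0.6] open 0.0005 q [-0.42  0.25  1.41  0.    1.5  -0.69]
shift now-axes [-0.0084 -0.003   0.0038] shift after-turn [-0.0083 -0.003   0.0039] turn [ 0.001 -0.008 -0.008]
```

Follower face is at y≈52, so it has moved about 29 mm in 3 strokes; shutting plus squeezing needs about 31 mm more, which is 3 strokes. I'll do strokes 4 and 5, watching the force.

```bash
python3 -m inch '[[[0.018,-0.002,0.003,0,-0.006,-0.006,0],[0.02,0,0,0,0,0,0],[0.012,0,0,0,0,0,0]]]'; python3 -m inch '[[[0.004,0,0,0,0,0,0]]]';python3 -m inch '[[[0,0,0,0,0,0,0]]]'; python3 -m inch '[[[0.005,0,0,0,0,0,0],[0.004,0,0,0,0,0,0]]]'; python3 -m inch '[[[0.004,0,0,0,0,0,0]]]'; python3 -m inch '[[[-0.02,0,0,0,0,0,0],[-0.03,0,0,0,0,0,0],[-0.018,0,0,0,0,0,0],[0,0,0,0,0,0,0],[0,0,0,0,0,0,0]]]'; python3 go.py .6017 -.215 .186 .262
```

```text
t: 19.7
tool_pos: [0.6023, -0.2167, 0.1276]
orientation: [-0.209, 1.559, 0.203]
force: [-0.4, -3.8, 7.2]
opening: 0.0006
t: 19.8
tool_pos: [0.6022, -0.217, 0.1222]
orientation: [-0.209, 1.559, 0.203]
force: [-0.4, 1.2, 7.6]
opening: 0.0009
t: 19.9
tool_pos: [0.6022, -0.217, 0.1214]
orientation: [-0.208, 1.56, 0.203]
force: [-0.4, 1.4, 6.1]
opening: 0.0006
t: 20.1
tool_pos: [0.6026, -0.2172, 0.1161]
orientation: [-0.209, 1.559, 0.202]
force: [-15.4, 7.8, 40.2]
opening: 0.0004
t: 20.2
tool_pos: [0.6027, -0.2172, 0.1163]
orientation: [-0.209, 1.558, 0.202]
force: [-17.5, 6.2, 34.8]
opening: 0.0009
t: 20.7
tool_pos: [0.6004, -0.2154, 0.1828]
orientation: [-0.207, 1.563, 0.206]
force: [-0.5, 0.6, -0.9]
opening: 0.0007
t 20.7 pos [ 0.6004 -0.2154  0.1828] F [-0.5  0.6 -0.9] open 0.0007 q [-0.42  0.24  1.4  -0.    1.5  -0.69]
shift now-axes [-0.0032  0.      0.0014] shift after-turn [-0.0032  0.      0.0014] turn [ 0.    -0.002  0.   ]
```

```bash
python3 -m inch '[[[0.02,0,0.001,0,0,0,0],[0.02,0,0,0,0,0,0],[0.014,0,0,0,0,0,0]]]'; python3 -m inch '[[[0.004,0,0,0,0,0,0]]]';python3 -m inch '[[[0,0,0,0,0,0,0]]]'; python3 -m inch '[[[0.005,0,0,0,0,0,0],[0.004,0,0,0,0,0,0]]]'; python3 -m inch '[[[0.004,0,0,0,0,0,0]]]'; python3 -m inch '[[[-0.02,0,0,0,0,0,0],[-0.03,0,0,0,0,0,0],[-0.018,0,0,0,0,0,0],[0,0,0,0,0,0,0],[0,0,0,0,0,0,0]]]'; python3 go.py .6017 -.215 .186 .262
python3 - <<'E'
from h import *
s=cam('side');t=cam('top')
a=cv2.resize(s['frame'][185:275,225:345],(480,360),interpolation=cv2.INTER_CUBIC)
b=cv2.resize(t['frame'][160:250,245:325],(320,360),interpolation=cv2.INTER_CUBIC)
cv2.imwrite('pics/s5.png',np.hstack([a,b]))
E
```

```text
t: 21.0
tool_pos: [0.6029, -0.2174, 0.1275]
orientation: [-0.21, 1.559, 0.201]
force: [2.3, -5.2, 6.3]
opening: 0.0008
t: 21.1
tool_pos: [0.6025, -0.2175, 0.121]
orientation: [-0.209, 1.56, 0.201]
force: [0.4, 0.5, 7.4]
opening: 0.0001
t: 21.2
tool_pos: [0.6024, -0.2175, 0.1196]
orientation: [-0.209, 1.56, 0.202]
force: [1.8, -1.1, 7.8]
opening: 0.0001
t: 21.4
tool_pos: [0.6029, -0.2176, 0.1158]
orientation: [-0.21, 1.559, 0.201]
force: [-19.4, 8.5, 44.0]
opening: 0.0003
t: 21.5
tool_pos: [0.6029, -0.2176, 0.1161]
orientation: [-0.21, 1.558, 0.201]
force: [-17.1, 6.5, 35.6]
opening: 0.0002
t: 22.0
tool_pos: [0.5994, -0.215, 0.1801]
orientation: [-0.206, 1.566, 0.206]
force: [0.1, 0.3, -1.0]
opening: 0.0007
t 22.0 pos [ 0.5994 -0.215   0.1801] F [ 0.1  0.3 -1. ] open 0.0007 q [-0.42  0.24  1.4  -0.    1.5  -0.69]
shift now-axes [-0.0059 -0.0006  0.0022] shift after-turn [-0.0059 -0.0006  0.0022] turn [ 0.    -0.005 -0.001]
```

View pics/s5.png

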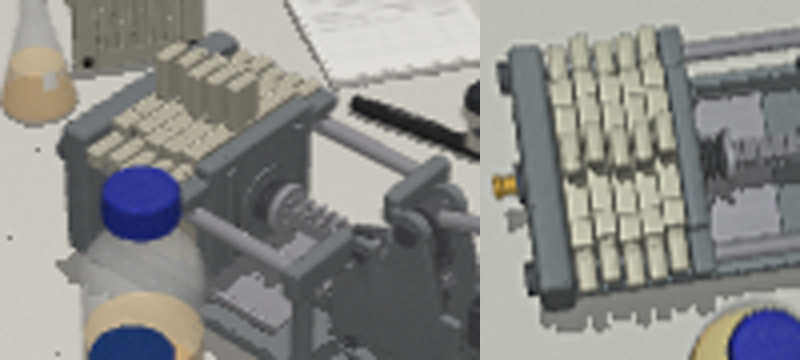

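The pieces are nearly together. The stroke-5 force (7.8 N) was no higher than stroke 4's, so it isn't tight yet. I'll check the head-to-follower distance; shut it is 74.5 mm.

```bash
python3 fy.py 544 47 .126 578 300 .126 660 28 .128 692 272 .128
```

```text
[ 79.3 150.1]
[-92.5 151.5]
[80.7 71.4]
[-85.3  75.6]
```

Distance is 77.3 mm, so about 3 mm of gaps remain: exactly one stroke before tight. Taking the sixth and last stroke.

```bash
python3 -m inch '[[[0.02,0,0.002,0,-0.004,0,0],[0.02,0,0,0,0,0,0],[0.012,0,0,0,0,0,0]]]'; python3 -m inch '[[[0.004,0,0,0,0,0,0]]]';python3 -m inch '[[[0,0,0,0,0,0,0]]]'; python3 -m inch '[[[0.005,0,0,0,0,0,0],[0.004,0,0,0,0,0,0]]]'; python3 -m inch '[[[0.004,0,0,0,0,0,0]]]'; python3 go.py .6017 -.215 .186 .262
```

```text
t: 22.45
tool_pos: [0.6031, -0.2174, 0.1283]
orientation: [-0.209, 1.558, 0.201]
force: [-2.4, -3.3, 11.2]
opening: 0.0007
t: 22.55
tool_pos: [0.6032, -0.2178, 0.1235]
orientation: [-0.21, 1.558, 0.2]
force: [-2.8, 2.7, 11.4]
opening: 0.0004
t: 22.65
tool_pos: [0.6032, -0.2179, 0.1233]
orientation: [-0.209, 1.558, 0.2]
force: [-2.9, 2.2, 10.1]
opening: 0.0008
t: 22.85
tool_pos: [0.6034, -0.218, 0.1166]
orientation: [-0.21, 1.557, 0.2]
force: [-12.3, 4.0, 29.0]
opening: 0.0004
t: 22.95
tool_pos: [0.6036, -0.2181, 0.1162]
orientation: [-0.21, 1.556, 0.199]
force: [-17.7, 6.7, 40.8]
opening: 0.0007
t 22.95 pos [ 0.6036 -0.2181  0.1162] F [-17.7   6.7  40.8] open 0.0007 q [-0.42  0.29  1.47 -0.    1.37 -0.69]
shift now-axes [-0.0699  0.003  -0.0007] shift after-turn [-0.0698  0.0035 -0.001 ] turn [-0.001  0.004  0.007]
```

Force rose to 10–11 N, as the tightening stroke should, and the stop was reached. Raising well clear and checking.

```bash
python3 -m inch '[[[-0.015,0,0,0,0,0,0],[-0.02,0,0,0,0,0,0],[-0.03,0,0,0,0,0,0],[-0.04,0,0,0,0,0,0],[-0.04,0,0,0,0,0,0],[-0.03,0,0,0,0,0,0],[0,0,0,0,0,0,0],[0,0,0,0,0,0,0],[0,0,0,0,0,0,0],[0,0,0,0,0,0,0]]]'
python3 - <<'E'
from h import *
s=cam('side');t=cam('top')
a=cv2.resize(s['frame'][150:300,225:425],(480,360),interpolation=cv2.INTER_CUBIC)
b=cv2.resize(t['frame'][160:250,245:325],(320,360),interpolation=cv2.INTER_CUBIC)
cv2.imwrite('pics/s6.png',np.hstack([a,b]))
E
```

```text
t: 23.95
tool_pos: [0.5983, -0.2149, 0.2841]
orientation: [-0.202, 1.572, 0.208]
force: [-0.1, 1.1, 0.2]
opening: 0.0003
```

View pics/s6.png

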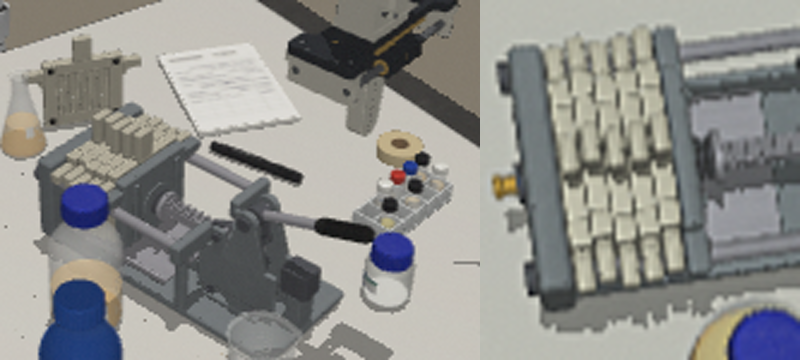

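The pack is closed without slits, the follower edge advanced about 5 crop px (about 3 mm), the lever is up, and the robot is clear of everything. Handing in.

```bash
python3 -c "
from plant import workorder
print(workorder.close_job())"
```

```text
the job is handed in; nothing more can be done
None
```

The open frame hangs on both rails between the last plate and the follower, and the pack was pumped tight with six full lever strokes. I handed in at about 24 s; no verdict was reported.

**Last checks**
- **Tightness:** after stroke 5 the head-to-follower distance measured about 77 mm, leaving roughly 3 mm of gaps. Stroke 6 took 10–11 N, against 6–8 N on strokes 4 and 5. The follower then moved only about 3 mm while the ram moves one 10 mm tooth per stroke. That puts the spring at roughly 6–7 mm by estimate; I could not read the joint directly.
- **Final picture:** it shows no slits in the pack, the lever up and the gripper clear. The spare plate, flask and the bottles in view look undisturbed; the beaker is only partly in the picture.

**What went wrong or disagreed**
- **First grasp:** the fingers closed above the frame's grip without touching it. They appeared to end about 10 mm short of the TCP instead of 17 mm ahead of it. I went about 27 mm lower and it held.
- **Press position:** the wrist camera put the press about 3 mm across and 0.008 rad away from my first fit. I corrected for this before lowering the frame.
- **Stop force:** pressing the lever onto its stop gave 30–53 N for a moment on each stroke, well under the 120 N wrist limit. It was the fingertips pressing; the 40 N limit covers the arm and the gripper's body.
- **Pictures:** I viewed 16 against the budget of 10. The extra ones mostly went on the missed grasp and the stroke count.

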